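# Load and lock the optics of an inclined alignment camera

### The job

Assemble the optics of the inclined alignment camera: drop the lens cell into its tube, then the filter cell on top of it, both glass side up, and fit the bayonet retaining ring over them. The ring's pins must be felt into the tube's entry slots, then the ring pushed down and turned clockwise until its pins pass the crest and spring up into their locking notches, so that it holds the stack down by itself. Do not let a cell fall on its side, and do not knock over the dropper bottle or the swab cup.

Things in the scene. Friction and masses are not known exactly. Their poses are not given: they have to be found in the camera images.
- camera_stand: Fixed aluminium stand, base plate 146 x 132 x 10 mm, origin on the worktop near the plate's middle. A collar holds a black lens tube (outside diameter 80 mm, 118 mm long) leaning 25 degrees from vertical towards the stand's -x, the robot's side. The mouth's centre is 30 mm to -x of the origin and 160 mm up.
- tube_mouth (a point): Centre of the tube's open mouth, in the plane of its rim; z points out of the tube along its axis, y is level. Three lips (inside diameter 57 mm) at the mouth, then from 18 to 23 mm deep a cone into the bore, diameter 54.4 mm. The tube is clamped at an unknown turn about its axis which this frame does NOT show.
- bayonet_lips (a point): On the axis, 8.5 mm below the mouth. 3 entry slots (14 mm wide, to diameter 69 mm) between the lips, 120 degrees apart, at an unknown angle: feel for them. Clockwise, looking in, from mid slot, a lip's underside starts at 13 degrees, 3 mm below the rim, slopes to a crest 8.5 mm down at 44 to 48, then a notch 5 mm down from 48 to 67 degrees, where a solid stop ends it.
- bore_foot (a point): On the tube's axis, 99.5 mm below the mouth: top of the flat, round spring seat at the foot of the bore while unloaded. Pushed down it yields: 6 N preload, then 0.8 N per mm, 14 mm of travel.
- lens_cell: Loose aluminium cylinder, diameter 52 mm, 56 mm tall, a domed clear glass let into its top and a dark band round its lower part; 0.13 to 0.2 kg. Origin at the centre of its underside, z up through the glass; it stands upright on the worktop. It slides down the bore by its weight. Seated, its origin is 99.5 mm below the mouth, 104 mm with the ring locked.
- filter_cell: Loose aluminium cylinder, diameter 52 mm, 34 mm tall, with a flat filter glass let into its top; 0.08 to 0.13 kg. Origin at the centre of its underside, z up through the glass; it stands upright on the worktop. On the lens cell in the tube its origin is 43.5 mm below the mouth (top face 9.5 mm below), 48 mm with the ring locked.
- retaining_ring: Loose steel ring, 42 mm tall, closed by a window, standing on its skirt (diameter 54 mm, lower 18 mm); 0.1 to 0.15 kg. Origin at the centre of its underside, z up. Three radial pins, diameter 6 mm, reach out of the skirt to a radius of 33.5 mm, their centres 6 mm above the underside: one on the ring's +x axis, the others 120 degrees either way.
- ring_grip (a point): Middle of the ring's knurled grip (diameter 64 mm, from 18 to 42 mm above the underside), on its axis. Pins on the rim: underside 3 mm below the mouth. Pins in the slots: it sinks to 9.5 mm, onto the filter cell. Push on to 17 mm (12 N of spring), turn clockwise 45 to 70 degrees to the stop, let go: it springs up to 14 mm and is locked.
- amber_dropper: Loose amber dropper bottle, diameter 30 mm, 104 mm tall, a bystander left of the stand. Origin at the centre of its underside, z up.
- swab_cup: Loose clear cup of swabs, diameter 51 mm, 109 mm tall, a bystander at the back left. Origin at the centre of its underside, z up.
There are look-alikes about, which are no part of the job. What is shaped like the filter_cell but yellow is not meant.

How it is judged:
By the outcome, as a careful person would: the job done as asked, in the order asked, and still so for the second after the job is handed in, with the robot touching nothing.
It also fails if it takes over 72 s, if anything falls off the work surface, if the arm or the gripper's body presses on something with over 40 N, if the wrist force passes 120 N, or if a joint passes its speed limit or range.

### The arm

A 7-joint arm with a two-finger parallel gripper is mounted at the origin on a cart in front of the work surface, level with it; the furniture and walls round the work are solid. World frame = base frame: x ahead of the robot, y to its left, z up, the work surface at z = 0. Lengths are in m, angles in rad, forces in N, time in s.
With the tool pointing down it reaches from about 0.4 to 0.925 m from the base axis. Payload 4.1 kg.
Tool frame: the origin (TCP) lies between the finger pads; the fingertips stand 17 mm ahead of it and the grasp point (between the pads) lies 2 mm behind it; z points along the fingers, x is the direction in which the jaws open and shut, and the axes are right-handed (so a half turn about z gives the same grasp; the last joint's range is limited). The gripper opens to 85 mm and grips with 20 to 120 N. Pads are 22 mm wide; open, the fingers measure 114 mm over their backs; the gripper's body (76 mm by 85 mm) begins 54 mm behind the grasp point. The pads swing forward as they close: fully open they stand 13 mm farther back than shut.
Start: joints at [1.02, 0.398, 0.045, 1.537, -0.019, 1.207, -0.051], TCP at [0.284, -0.585, 0.248] pointing down, gripper open.
Joint ranges: [-2.82, 2.82], [-0.49, 2.23], [-1.37, 1.46], [0, 2.46], [-1.36, 4.5], [0.23, 2], [-2.94, 2.94]. Speed limits (rad/s): [2.57, 2.57, 3.14, 3.14, 3.14, 3.14, 3.14].

### API

Orientations are given as a unit quaternion [w, x, y, z].
In Python, from plant import robot, kin, optics gives the robot as it stands. The module is installed in compiled form; this text tells all that it offers. Calls block until the motion is done:
- robot.movep(position, orientation): joint-space move of the TCP to a pose.
- robot.move_linear(position, rotation=None, v=0.15, max_force=None): straight line of the TCP; rotation=None keeps the orientation; v is the mean speed in m/s. With max_force (N) it stops when the force on the tool has changed by that much, and returns True; else False.
- robot.movej(angles): joint-space move.
- robot.set_gripper(opening, grasp_force=None): finger opening in m; grasp_force is the grip in N (None keeps the last); returns when the fingers have stopped.
- robot.hold(seconds).
- kin.inverse_kinematics(position, orientation): joint angles nearest the present ones, or None.
- robot.get_state(): the state.
- optics.snapshot(name): name is "scene" or "side" or "wrist"; returns a dict with "pixels" (400x640x3 uint8, red, green, blue), "depth" (400x640 float32, m along the optical axis (not along the pixel's ray), 0 where there is no reading), "fx", "fy", "cx", "cy" (pixels), "dist_coeffs" ([k1, k2, p1, p2, k3] as OpenCV has them; the pictures are not rectified), "R" (3x3) and "t" (3): a world point X has camera coordinates R X + t. Camera axes: x right, y down, z forward; pixel columns grow to the right and rows downward; lengths in m; the calibration is good to about 2 mm. A picture is of the moment at which its call begins.
A pose or a line that the arm cannot do raises robot.IKError and nothing moves.
- robot.hand_in(): hands the job in, once; it reports no verdict.
The state is a dict: "time_s": time; "qpos": joint angles; "qvel": joint speeds; "joint_torque": joint torques, N m; "tcp_pos": TCP position; "tool_rot": TCP orientation; "ft_force": force on the tool from outside, world axes, zero at the start; "wrist_torque": the same for the moment, N m; "gripper_width": finger opening in m.
Only numpy, scipy, OpenCV 4.12 (cv2) and the standard library are available. Lean on these libraries where they do the work, as an engineer would, in place of code of your own. Each camera call takes 0.05 s, during which the arm holds its last target.

## Working session

There is one attempt and no reset: what is moved stays moved. The work goes in short steps, each a Python script; the robot and the scene stay as the last script left them, time stands still between calls to the robot, and variables do not carry over. Pictures are saved under pics/ and viewed, and the job is handed in when it is done.

```bash
ls; mkdir -p pics
python3 - <<'E'
from plant import robot, kin, optics
import cv2, numpy as np, pickle
s=robot.get_state(); print(s)
for n in ["scene","side","wrist"]:
    d=optics.snapshot(n); pickle.dump(d,open(f"{n}0.pkl","wb"))
    cv2.imwrite(f"pics/{n}0.png",d["pixels"][:,:,::-1])
    print(n,d["fx"],d["fy"],d["cx"],d["cy"],d["dist_coeffs"],d["R"],d["t"])
E
```

```text
pics
{'time_s': 0.0, 'qpos': array([ 1.01998578,  0.39919926,  0.0450404 ,  1.53788136, -0.01872012,
        1.20687225, -0.05067716]), 'qvel': array([ 1.22120432e-03,  9.95168898e-04,  6.08490287e-04,  2.61786342e-04,
        4.31916155e-05, -4.30923714e-04,  2.07097895e-04]), 'joint_torque': array([-6.15558401e-04, -4.75126863e+01,  1.36460356e+00, -2.54222989e+01,
        1.15656041e-02,  9.56685981e-03, -2.44987723e-05]), 'tcp_pos': array([ 0.28355112, -0.58423188,  0.24725825]), 'tool_rot': array([-4.63194004e-04,  8.47556269e-01, -5.30704655e-01, -8.51346183e-04]), 'ft_force': array([-0.05250603, -0.27158873, -0.33302271]), 'wrist_torque': array([-0.01390065,  0.00421866, -0.00735525]), 'gripper_width': 0.08521100806310766}
scene 434.0616400037619 434.0616400037619 317.0524872552255 198.67210732475928 [-3.92804076e-05  0.00000000e+00  0.00000000e+00  0.00000000e+00
  0.00000000e+00] [[-0.80457893 -0.59373839 -0.01129024]
 [-0.43186099  0.59805606 -0.67514815]
 [ 0.40761357 -0.53833416 -0.73759576]] [0.40384385 0.30571553 1.25136822]
side 383.6947549737981 383.6947549737981 323.0825220934034 201.0451514880516 [0.01541929 0.         0.         0.         0.        ] [[-9.91979297e-01 -1.26400020e-01  3.30328555e-04]
 [-5.31454556e-02  4.14708167e-01 -9.08401176e-01]
 [ 1.14684937e-01 -9.01132715e-01 -4.18099503e-01]] [0.53443919 0.12724631 1.01845365]
wrist 355.6249626951938 355.6249626951938 317.0861796566715 196.91702098749957 [0.01966506 0.         0.         0.         0.        ] [[ 0.43723242 -0.89934794 -0.00104329]
 [-0.86209896 -0.41945307  0.28433166]
 [-0.25615071 -0.1234196  -0.95872541]] [-0.64944224 -0.03730684  0.37888885]
```

View pics/scene0.png

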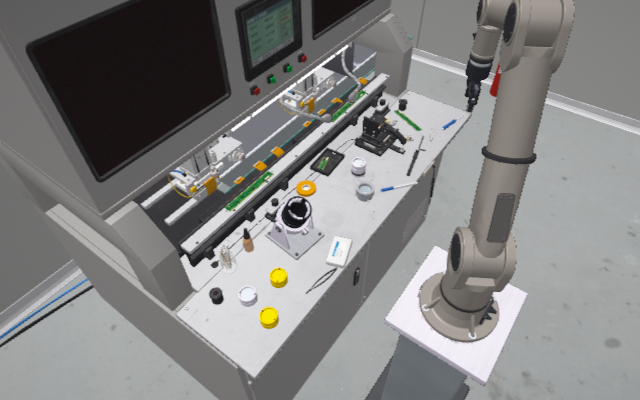

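View pics/side0.png

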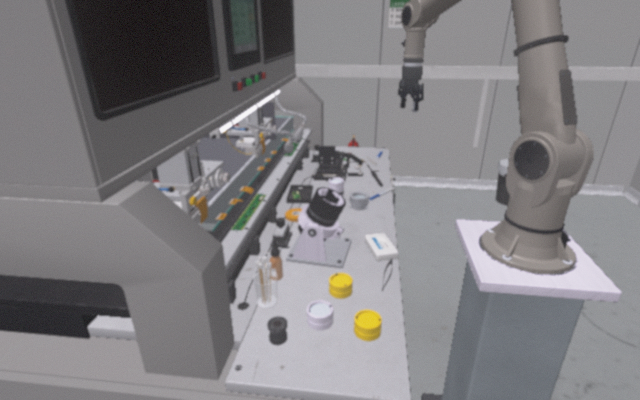

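View pics/wrist0.png

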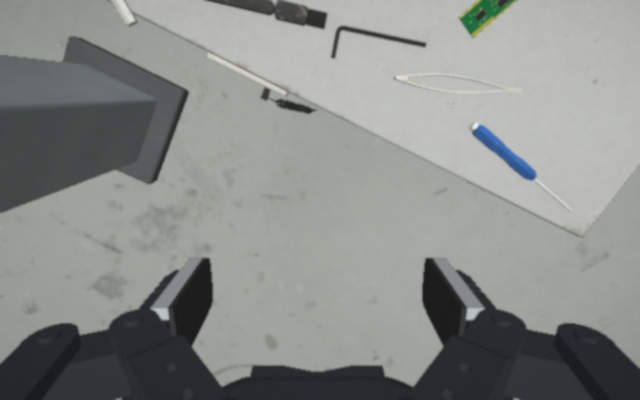

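The scene view shows yellow decoys at (279,278) and (269,318), a whitish cell at (248,296), the tube mouth at about (297,212), and candidates for the lens cell and ring at (358,166) and (365,190). I'll zoom in on these.

```bash
cat > h.py <<'E'
import numpy as np, cv2, pickle
from scipy.spatial.transform import Rotation as Rn
def K(d): return np.array([[d["fx"],0,d["cx"]],[0,d["fy"],d["cy"]],[0,0,1]])
def ray(d,u,v):
    p=cv2.undistortPoints(np.array([[[u,v]]],float),K(d),np.array(d["dist_coeffs"]))[0,0]
    return -d["R"].T@d["t"], d["R"].T@np.array([p[0],p[1],1.])
def onz(d,u,v,z):
    c,r=ray(d,u,v); return c+r*(z-c[2])/r[2]
def pts(d):
    H,W=d["depth"].shape; u,v=np.meshgrid(np.arange(W),np.arange(H))
    p=cv2.undistortPoints(np.stack([u,v],-1).reshape(-1,1,2).astype(float),K(d),np.array(d["dist_coeffs"])).reshape(H,W,2)
    z=d["depth"][...,None]; X=np.concatenate([p*z,z],-1)-d["t"]
    return X@d["R"]
def proj(d,X):
    return cv2.projectPoints(np.atleast_2d(X).astype(float),cv2.Rodrigues(d["R"])[0],d["t"].astype(float),K(d),np.array(d["dist_coeffs"]))[0][:,0]
E
python3 - <<'E'
from h import *
d=pickle.load(open("scene0.pkl","rb"))
im=d["pixels"][:,:,::-1]
cv2.imwrite("pics/a.png",cv2.resize(im[140:340,200:400],None,fx=3,fy=3,interpolation=cv2.INTER_CUBIC))
P=pts(d)
for u,v in [(279,275),(269,314),(248,293),(358,163),(365,187),(297,212),(216,293),(248,232),(228,250),(300,250),(337,245)]: print(u,v,P[v,u].round(3),d["depth"][v,u])
d=pickle.load(open("side0.pkl","rb"))
im=d["pixels"][:,:,::-1]
cv2.imwrite("pics/b.png",cv2.resize(im[160:360,220:420],None,fx=3,fy=3,interpolation=cv2.INTER_CUBIC))
E
```

```text
279 275 [0.467 0.237 0.027] 1.2939738
269 314 [0.407 0.352 0.03 ] 1.2059461
248 293 [0.5   0.338 0.029] 1.2519264
358 163 [ 0.527 -0.286  0.054] 1.5803965
365 187 [ 0.451 -0.216  0.034] 1.5267401
297 212 [0.545 0.048 0.084] 1.3858188
216 293 [0.572 0.394 0.035] 1.246702
248 232 [0.616 0.201 0.086] 1.331019
228 250 [0.62  0.285 0.083] 1.2897726
300 250 [0.482 0.118 0.008] 1.3781042
337 245 [0.393 0.04  0.019] 1.3755906
```

View pics/a.png

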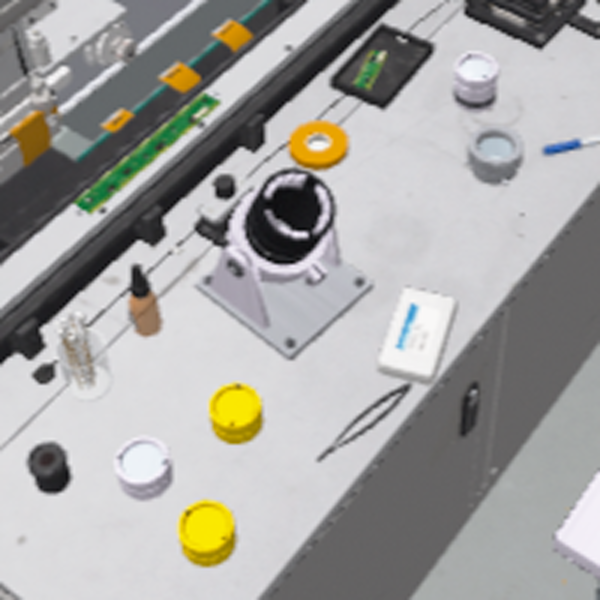

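View pics/b.png

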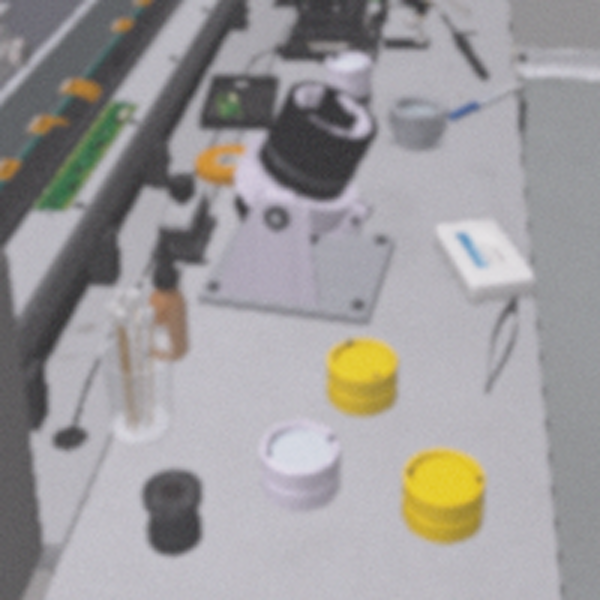

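Run:
```python
from h import *
from plant import robot,kin,optics
d=pickle.load(open("wrist0.pkl","rb")); s=robot.get_state()
T=Rn.from_quat(s["tool_rot"],scalar_first=True).as_matrix()
print(T); c=-d["R"].T@d["t"]; print("cam in tool",T.T@(c-s["tcp_pos"])); print("cam axes in tool (cols x y z)\n",(T.T@d["R"].T).round(4))
# plate & rim fit
for n in ["scene","side"]:
    d=pickle.load(open(f"{n}0.pkl","rb")); P=pts(d)
    # noise check on worktop
    m=(abs(P[...,2]-0.01)<0.006)&(abs(P[...,0]-0.54)<.13)&(abs(P[...,1]-.08)<.13)
    print(n,m.sum())
    m2=(abs(P[...,0]-0.40)<.05)&(abs(P[...,1]-.2)<.05)&(abs(P[...,2])<.03)
    print("worktop z",P[m2][:,2].mean() if m2.any() else None,P[m2][:,2].std() if m2.any() else None)
    im=d["pixels"][:,:,::-1]
    u0,v0,u1,v1=(255,180,345,265) if n=="scene" else (275,175,365,275)
    cv2.imwrite(f"pics/c_{n}.png",cv2.resize(im[v0:v1,u0:u1],None,fx=6,fy=6,interpolation=cv2.INTER_CUBIC))
```

```text
[[ 4.36713426e-01 -8.99600396e-01 -7.14579037e-04]
 [-8.99599545e-01 -4.36713999e-01  1.24191460e-03]
 [-1.42929353e-03  1.00474197e-04 -9.99998974e-01]]
cam in tool [ 5.31297402e-05 -7.23822713e-02 -1.25640099e-01]
cam axes in tool (cols x y z)
 [[ 1.000e+00  4.000e-04  5.000e-04]
 [-6.000e-04  9.588e-01  2.842e-01]
 [-4.000e-04 -2.842e-01  9.588e-01]]
scene 877
worktop z 0.00039919752616472665 0.0038316115706226337
side 1044
worktop z -7.926852437044503e-05 0.002529987279614526
```

View pics/c_scene.png

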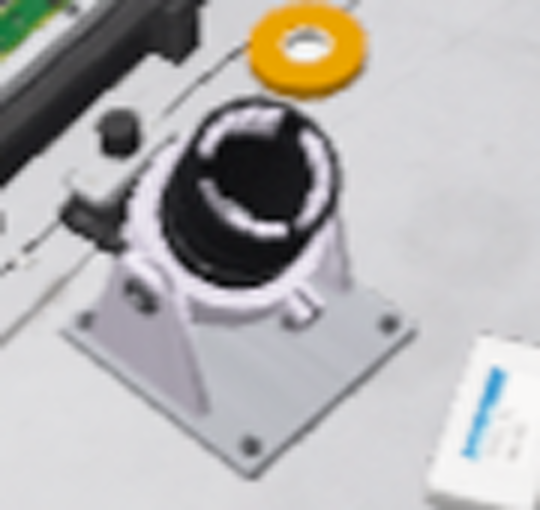

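View pics/c_side.png

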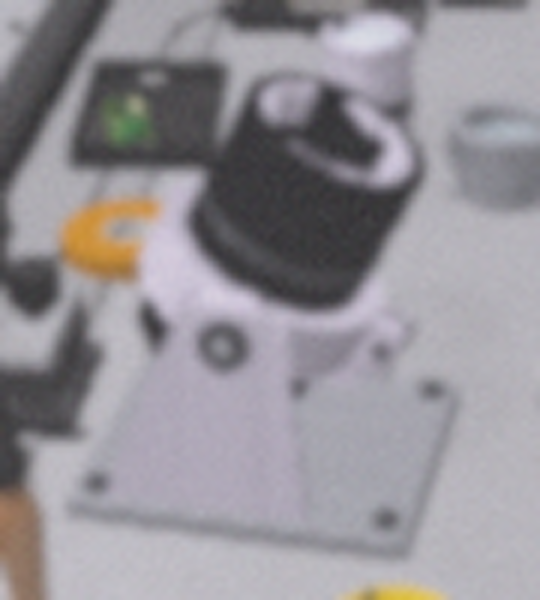

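```bash
cat >> h.py <<'E'
def down(yaw):  # tool z down, tool x at yaw
    x=np.array([np.cos(yaw),np.sin(yaw),0]); z=np.array([0,0,-1.]); return np.stack([x,np.cross(z,x),z],1)
def q(M): return Rn.from_matrix(M).as_quat(scalar_first=True)
E
python3 - <<'E'
from h import *
from plant import robot,kin,optics
d=pickle.load(open("scene0.pkl","rb"))
C=[onz(d,255+u/6,180+v/6,0.010) for u,v in [(62,333),(252,475),(415,330)]]
print([c.round(4) for c in C], np.linalg.norm(C[0]-C[1]),np.linalg.norm(C[1]-C[2]))
mid=(C[0]+C[2])/2; print("mid",mid, [np.degrees(np.arctan2(*(b-a)[[1,0]])) for a,b in [(C[0],C[1]),(C[1],C[2])]])
d=pickle.load(open("side0.pkl","rb"))
C=[onz(d,275+u/6,175+v/6,0.010) for u,v in [(70,508),(405,552),(460,395)]]
print([c.round(4) for c in C], np.linalg.norm(C[0]-C[1]),np.linalg.norm(C[1]-C[2]))
print("mid",(C[0]+C[2])/2, [np.degrees(np.arctan2(*(b-a)[[1,0]])) for a,b in [(C[0],C[1]),(C[1],C[2])]])
s=robot.get_state();print(s["time_s"])
for yaw in [0,np.pi/2,-np.pi/2,np.pi, -np.pi/4]:
  print(yaw,kin.inverse_kinematics([0.44,-0.25,0.30],q(down(yaw))))
E
```

```text
[array([0.6081, 0.1402, 0.01  ]), array([0.467 , 0.1524, 0.01  ]), array([0.4539, 0.0259, 0.01  ])] 0.14168831995048173 0.12722409334550416
mid [0.5309905  0.08302406 0.01      ] [np.float64(175.03814869293103), np.float64(-95.9026457954537)]
[array([0.6116, 0.1447, 0.01  ]), array([0.4714, 0.1588, 0.01  ]), array([0.4567, 0.0328, 0.01  ])] 0.14090304313940055 0.126790498097869
mid [0.53413343 0.08878683 0.01      ] [np.float64(174.27063983260427), np.float64(-96.62872136117727)]
0.15
0 [ 0.71796346  0.11149813 -0.311223    1.79400323  0.03601376  1.241605
  0.39690468]
1.5707963267948966 [ 0.89616926  0.12293001 -0.50763666  1.78976733  0.06296152  1.24487164
  1.94235718]
-1.5707963267948966 [ 0.50656223  0.10379637 -0.08085078  1.79923101  0.00885093  1.23891399
 -1.14753552]
3.141592653589793 [ 0.34684857  0.10141272  0.09260487  1.80319135 -0.00990741  1.23743533
 -2.69937031]
-0.7853981633974483 [ 0.60108525  0.10656084 -0.18364761  1.79687978  0.0205379   1.23999556
 -0.37361347]
```

Run:
```python
from h import *
from plant import robot,kin,optics
robot.movep([0.49,-0.22,0.26],q(down(0)))
s=robot.get_state();print(s["time_s"],s["tcp_pos"],s["ft_force"])
d=optics.snapshot("wrist"); pickle.dump(d,open("wrist1.pkl","wb")); cv2.imwrite("pics/w1.png",d["pixels"][:,:,::-1])
P=pts(d)
m=P[...,2]>0.02
n,l,st,ce=cv2.connectedComponentsWithStats(m.astype(np.uint8))
for i in range(1,n):
    if st[i,4]>300:
        Q=P[l==i]; print(st[i],Q[:,2].max(),np.median(Q,0))
```

```text
1.7 [ 0.48932012 -0.22222223  0.2598129 ] [ 0.51477885 -0.25418063 -0.79587755]
[    0     0   640   400 81082] 0.3855818813518657 [ 0.55275567 -0.21159275  0.27331332]
[ 242  118   67   67 3464] 0.3855818813518657 [ 0.448797   -0.20639185  0.04041192]
[ 332  204   54   59 2459] 0.3855818813518657 [ 0.53030799 -0.28715616  0.05404228]
```

View pics/w1.png

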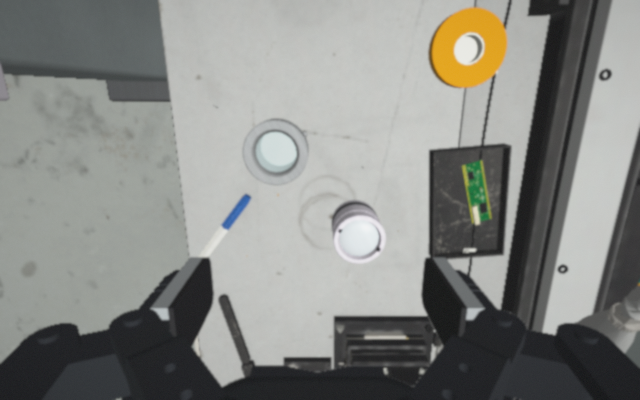

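Run:
```python
from h import *
d=pickle.load(open("wrist1.pkl","rb"))
g=cv2.cvtColor(d["pixels"],cv2.COLOR_RGB2GRAY)
im=d["pixels"][:,:,::-1].copy()
P=pts(d)
for nm,(u0,v0,u1,v1),zt,r0,r1,zr in [("ring",(232,108,320,198),.042,28,38,(.036,.05)),("lens",(320,190,400,275),.056,22,32,(.050,.065))]:
    c=cv2.HoughCircles(cv2.GaussianBlur(g[v0:v1,u0:u1],(3,3),0),cv2.HOUGH_GRADIENT,1,50,param1=80,param2=12,minRadius=r0,maxRadius=r1)[0]
    for a in c: print(nm,"hough",a[0]+u0,a[1]+v0,a[2],onz(d,a[0]+u0,a[1]+v0,zt).round(4)); cv2.circle(im,(int(a[0]+u0),int(a[1]+v0)),int(a[2]),(0,0,255),1)
    m=np.zeros(g.shape,np.uint8); m[v0:v1,u0:u1]=((P[v0:v1,u0:u1,2]>zr[0])&(P[v0:v1,u0:u1,2]<zr[1]))*255
    m=cv2.morphologyEx(m,cv2.MORPH_CLOSE,np.ones((7,7)))
    cs=max(cv2.findContours(m,0,1)[0],key=cv2.contourArea)
    X=np.array([onz(d,*p,zt)[:2] for p in cs[:,0]]).astype(np.float32)
    e=cv2.fitEllipse(X); print("depth contour",e, len(cs))
    cv2.drawContours(im,[cs],-1,(0,255,0),1)
cv2.imwrite("pics/w1b.png",cv2.resize(im[90:290,220:420],None,fx=3,fy=3,interpolation=cv2.INTER_CUBIC))
```

```text
ring hough 274.5 151.5 33.0 [ 0.4482 -0.2062  0.042 ]
depth contour ((0.4488915503025055, -0.20701971650123596), (0.06274256855249405, 0.06314630806446075), 87.12792205810547) 184
lens hough 359.5 237.5 25.4 [ 0.5317 -0.2906  0.056 ]
depth contour ((0.5313976407051086, -0.29141488671302795), (0.050902072340250015, 0.05284513160586357), 15.557209968566895) 141
```

View pics/w1b.png

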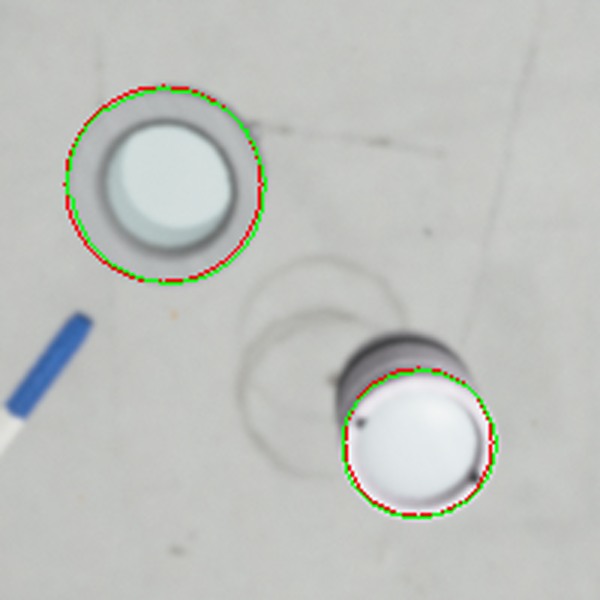

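```bash
cat >> h.py <<'E'
def tilt(yaw0,twist,t=np.radians(25)):
    # stand yaw yaw0; tool z into tube; twist about tool z; twist 0 -> tool x = stand +y
    Rz=Rn.from_euler('z',yaw0).as_matrix()
    z=Rz@np.array([np.sin(t),0,-np.cos(t)]); x=Rz@np.array([0,1.,0])
    return np.stack([x,np.cross(z,x),z],1)@Rn.from_euler('z',twist).as_matrix()
E
python3 - <<'E'
from h import *
from plant import robot,kin,optics
yaw0=np.radians(-5.4); o=np.array([0.5325,0.086,0])
a=-tilt(yaw0,0)[:,2]; m=o+np.array([-.03*np.cos(yaw0),-.03*np.sin(yaw0),.16]); print(m)
for tw in np.radians([-180,-135,-90,-45,0,45,90,135,180]):
    r=[]
    for h in [0.02,0.12]:
        j=kin.inverse_kinematics(m+a*h,q(tilt(yaw0,tw))); r.append(None if j is None else j.round(2).tolist())
    print(np.degrees(tw).round(),r)
print("lens grasp")
for y in [0,90,-90,180]:
    print(y,[kin.inverse_kinematics([0.5316,-0.291,z],q(down(np.radians(y)))) is not None for z in (.055,.2)])
    print(y,[kin.inverse_kinematics([0.50,0.338,z],q(down(np.radians(y)))) is not None for z in (.055,.2)])
    print(y,[kin.inverse_kinematics([0.4486,-0.2066,z],q(down(np.radians(y)))) is not None for z in (.04,.2)])
E
```

```text
[0.50263314 0.08882325 0.16      ]
-180.0 [[0.38, 0.04, -0.78, 2.25, 0.47, 0.52, -2.43], [0.57, -0.24, -0.86, 2.2, -0.02, 0.7, -1.96]]
-135.0 [[-1.96, -0.42, 1.35, 2.28, 0.99, 0.83, 2.62], [0.64, -0.26, -0.91, 2.19, -0.06, 0.7, -2.71]]
-90.0 [[0.35, 0.04, -0.75, 2.25, 0.47, 0.52, 2.28], [0.18, -0.19, -0.55, 2.2, 0.14, 0.72, 2.58]]
-45.0 [[0.33, 0.04, -0.73, 2.25, 0.47, 0.52, 1.5], [0.27, -0.2, -0.62, 2.2, 0.11, 0.71, 1.83]]
0.0 [[0.47, 0.05, -0.87, 2.24, 0.49, 0.53, 0.7], [0.34, -0.21, -0.68, 2.2, 0.08, 0.71, 1.07]]
45.0 [[0.55, 0.06, -0.96, 2.24, 0.5, 0.53, -0.1], [0.46, -0.22, -0.78, 2.2, 0.03, 0.7, 0.34]]
90.0 [[0.57, 0.06, -0.97, 2.24, 0.5, 0.53, -0.88], [0.55, -0.24, -0.84, 2.2, -0.01, 0.7, -0.4]]
135.0 [[0.44, 0.05, -0.84, 2.24, 0.48, 0.52, -1.65], [0.54, -0.24, -0.84, 2.2, -0.01, 0.7, -1.19]]
180.0 [[0.38, 0.04, -0.78, 2.25, 0.47, 0.52, -2.43], [0.57, -0.24, -0.86, 2.2, -0.02, 0.7, -1.96]]
lens grasp
0 [True, True]
0 [True, True]
0 [True, True]
90 [True, True]
90 [True, True]
90 [True, True]
-90 [True, True]
-90 [True, True]
-90 [True, True]
180 [True, True]
180 [True, True]
180 [True, True]
```

Run:
```python
from h import *
from plant import robot,kin,optics
t=lambda:robot.get_state()["time_s"]
robot.movep([0.5316,-0.291,0.13],q(down(0))); print(t())
robot.move_linear([0.5316,-0.291,0.055],v=0.15); print(t())
robot.set_gripper(0.045,50); s=robot.get_state(); print(t(),s["gripper_width"],s["ft_force"],s["tcp_pos"])
robot.move_linear([0.5316,-0.291,0.20],v=0.25); s=robot.get_state();print(t(),s["gripper_width"],s["ft_force"],s["tcp_pos"])
yaw0=np.radians(-5.4); T=tilt(yaw0,0); m=np.array([0.5026,0.0888,0.16])
p=m-T@np.array([0,-.06,.13]); print(p, kin.inverse_kinematics(p,q(T)))
robot.movep(p,q(T)); s=robot.get_state();print(t(),s["tcp_pos"])
d=optics.snapshot("wrist"); pickle.dump(d,open("wrist2.pkl","wb")); cv2.imwrite("pics/w2.png",d["pixels"][:,:,::-1])
```

```text
2.4167
3.0667
3.4917 0.04983563309420172 [-0.42269995  1.2415726   6.51785561] [ 0.53251095 -0.29143751  0.05651246]
4.225 0.04981624032767849 [ 0.14394965 -0.75326176 -2.4853533 ] [ 0.53034095 -0.29055178  0.19830568]
[0.50204059 0.08885288 0.30317711] [ 0.33195239 -0.12474044 -0.64528061  2.06694561  0.13974456  0.77822098
  1.0718259 ]
5.6917 [0.5023925  0.08749523 0.30274386]
```

View pics/w2.png

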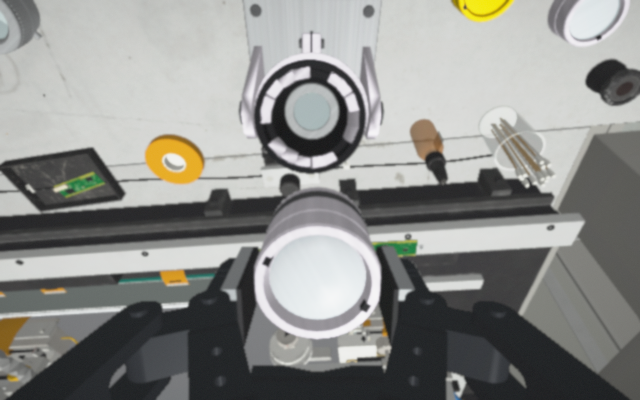

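Run:
```python
from h import *
d=pickle.load(open("wrist2.pkl","rb"))
im=d["pixels"][:,:,::-1]
cv2.imwrite("pics/w2b.png",cv2.resize(im[40:190,230:390],None,fx=4,fy=4,interpolation=cv2.INTER_CUBIC))
P=pts(d)
# rim black & depth: points near predicted mouth plane
m=np.array([0.5026,0.0888,0.16]); T=tilt(np.radians(-5.4),0); a=-T[:,2]
L=(P-m)@T   # x,y lateral, z into tube
r=np.hypot(L[...,0],L[...,1])
k=(r<.045)&(abs(L[...,2])<.012)&(P[...,2]>.1)
Q=L[k]; print(k.sum(), np.median(Q[:,2]))
A=np.c_[Q[:,:2],np.ones(len(Q))]; 
w=np.ones(len(Q),bool)
for _ in range(6):
    c=np.linalg.lstsq(A[w],Q[w,2],rcond=None)[0]; res=Q[:,2]-A@c; w=abs(res)<.002
print("plane z=ax+by+c",c,w.sum(),res[w].std())
x0,x1=Q[w].min(0),Q[w].max(0); print(x0,x1)
cv2.imwrite("pics/w2m.png",(k[40:190,230:390]*255).astype(np.uint8))
```

```text
4377 0.003032989601158908
plane z=ax+by+c [ 0.00475144 -0.00027219  0.00300494] 4122 0.0007095013743020066
[-0.04498979 -0.0329235   0.00094544] [0.03345576 0.04481999 0.00514276]
```

View pics/w2b.png

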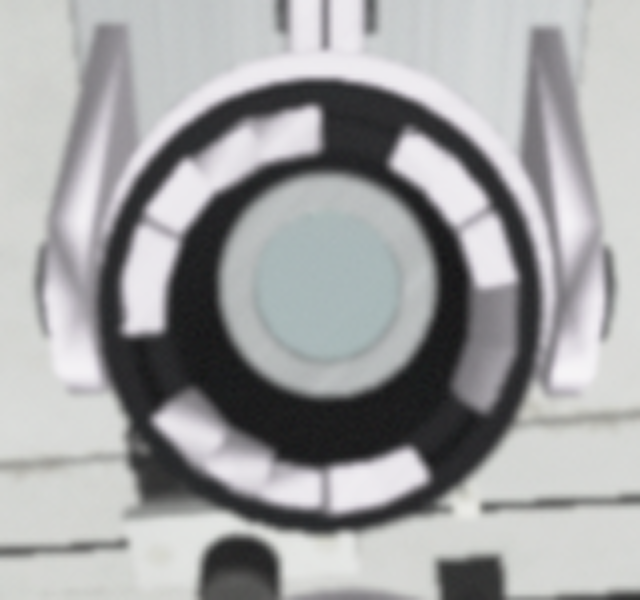

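Run:
```python
from h import *
d=pickle.load(open("wrist2.pkl","rb"))
im=d["pixels"][:,:,::-1].copy()
P=pts(d); m=np.array([0.5026,0.0888,0.16]); T=tilt(np.radians(-5.4),0)
L=(P-m)@T
k=((np.hypot(L[...,0]+.006,L[...,1]-.006)<.048)&(abs(L[...,2]-.003)<.004)).astype(np.uint8)*255
k=cv2.morphologyEx(k,cv2.MORPH_OPEN,np.ones((3,3)))
cs=max(cv2.findContours(k,0,1)[0],key=cv2.contourArea)
h=cv2.convexHull(cs)[:,0]
def onp(u,v,zc=.003):
    c,r=ray(d,u,v); c=(c-m)@T; r=r@T; return (c+r*(zc-c[2])/r[2])
X=np.array([onp(*p) for p in cs[:,0]])[:,:2].astype(np.float32)
print("depth ellipse",cv2.fitEllipse(X), cv2.minEnclosingCircle(X))
# colour: dark rim
hsv=cv2.cvtColor(im,cv2.COLOR_BGR2GRAY)
g=hsv[40:190,230:390]
c=cv2.HoughCircles(g,cv2.HOUGH_GRADIENT,1,50,param1=80,param2=15,minRadius=48,maxRadius=62)[0]
for a in c[:2]: print("hough",a+[230,40,0], onp(a[0]+230,a[1]+40), onp(a[0]+230+a[2],a[1]+40)-onp(a[0]+230-a[2],a[1]+40))
# bright lips mask -> circle of lip outer (dia 69?) and slot mids
C=cv2.minEnclosingCircle(X)[0]
for u,v in [(322,135),(395,140),(125,335),(160,415),(490,410),(425,480)]:
    p=onp(230+u/4,40+v/4); e=p[:2]-np.array(cv2.fitEllipse(X)[0]); print((u,v),np.degrees(np.arctan2(e[1],e[0])).round(1),np.hypot(*e).round(4))
cv2.drawContours(im,[cs],-1,(0,255,0),1)
cv2.imwrite("pics/w2c.png",cv2.resize(im[40:190,230:390],None,fx=4,fy=4,interpolation=cv2.INTER_NEAREST))
```

```text
depth ellipse ((-0.006561851594597101, 0.006553142797201872), (0.07844897359609604, 0.07928530871868134), 105.95967102050781) ((-0.00673232227563858, 0.00678999163210392), 0.04014328867197037)
hough [309.5        115.5         55.90000153] [-0.00678108  0.00448044  0.003     ] [0.07919245 0.00011962 0.        ]
(322, 135) -88.7 0.03
(395, 140) -65.6 0.032
(125, 335) 174.0 0.0349
(160, 415) 148.4 0.0341
(490, 410) 29.0 0.0352
(425, 480) 57.3 0.0355
```

View pics/w2c.png

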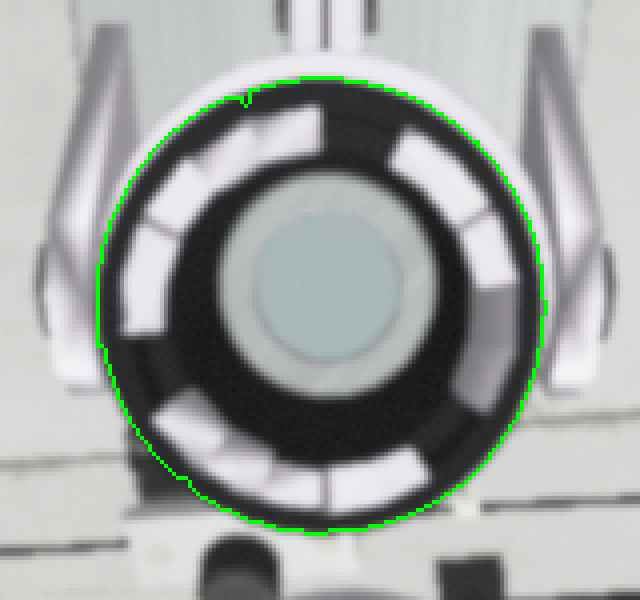

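```bash
cat >> h.py <<'E'
def tool_of(s): return s["tcp_pos"],Rn.from_quat(s["tool_rot"],scalar_first=True).as_matrix()
E
python3 - <<'E'
from h import *
from plant import robot,kin,optics
d=pickle.load(open("wrist2.pkl","rb")); s=robot.get_state(); p,R=tool_of(s)
g=cv2.cvtColor(d["pixels"],cv2.COLOR_RGB2GRAY)
P=pts(d); L=(P-p)@R
# top face: depth mask within gripper region
k=((abs(L[...,2]-0.0)<.004)&(np.hypot(L[...,0],L[...,1])<.035)); 
print("median tool z of top pts",np.median(L[k][:,2]),k.sum())
k=cv2.morphologyEx(k.astype(np.uint8)*255,cv2.MORPH_OPEN,np.ones((5,5)))
k[:,:252]=0;k[:,386:]=0
cs=max(cv2.findContours(k,0,1)[0],key=cv2.contourArea)
h=cs[:,0]
def onp(u,v,zc=0.0):
    c,r=ray(d,u,v); c=(c-p)@R; r=r@R; return (c+r*(zc-c[2])/r[2])
X=np.array([onp(*q_) for q_ in h])[:,:2].astype(np.float32)
print(cv2.fitEllipse(X))
c=cv2.HoughCircles(g[200:350,240:400],cv2.HOUGH_GRADIENT,1,50,param1=80,param2=15,minRadius=56,maxRadius=70)
print(c, [onp(a[0]+240,a[1]+200) for a in c[0][:2]])
im=d["pixels"][:,:,::-1].copy(); cv2.drawContours(im,[cs],-1,(0,255,0),1)
for a in c[0][:1]: cv2.circle(im,(int(a[0]+240),int(a[1]+200)),int(a[2]),(0,0,255),1)
cv2.imwrite("pics/w2d.png",cv2.resize(im[190:350,230:410],None,fx=4,fy=4))
T=tilt(np.radians(-5.4),0); m=np.array([0.5026,0.0888,0.16])
print("mouth",m+T@np.array([-.0066,.0066,.003]), "in tool",R.T@(m+T@np.array([-.0066,.0066,.003])-p))
print("tilt err", np.degrees(np.arccos((R*T).sum(0))))
E
```

```text
median tool z of top pts 0.0012772391543473074 10555
((3.914767876267433e-05, 0.00035854848101735115), (0.05169238895177841, 0.05262681841850281), 70.88863372802734)
[[[75.5 73.5 65. ]]] [array([-0.00065771, -0.00345288,  0.        ])]
mouth [0.5091962  0.08154705 0.16007036] in tool [-0.00529913 -0.0535832   0.13244069]
tilt err [0.1606663  0.16868636 0.0784604 ]
```

View pics/w2d.png

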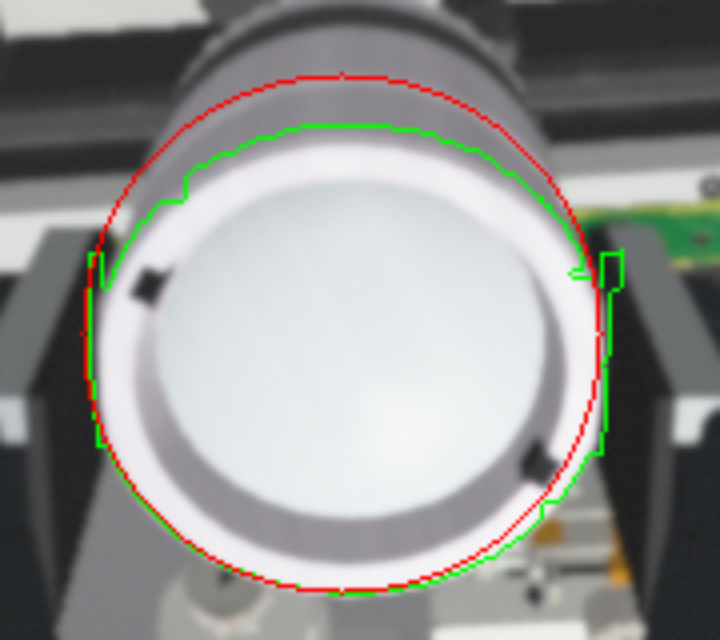

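Run:
```python
from h import *
from plant import robot
d=pickle.load(open("wrist2.pkl","rb")); p,R=tool_of(robot.get_state())
def onp(u,v,zc):
    c,r=ray(d,u,v); c=(c-p)@R; r=r@R; return (c+r*(zc-c[2])/r[2])
for z in (0,.002):
  for u,v in [(230+97/4,190+360/4),(230+603/4,190+360/4),(230+350/4,190+143/4),(230+350/4,190+592/4)]: print(z,onp(u,v,z).round(4))
```

```text
0 [-0.0249 -0.0006  0.    ]
0 [ 0.0252 -0.0006  0.    ]
0 [ 0.0001 -0.0236  0.    ]
0 [0.0002 0.0265 0.    ]
0.002 [-0.0253  0.0006  0.002 ]
0.002 [0.0256 0.0005 0.002 ]
0.002 [ 0.0001 -0.0228  0.002 ]
0.002 [0.0002 0.028  0.002 ]
```

```bash
cat >> h.py <<'E'
MOUTH=np.array([0.5092,0.0815,0.1601]); Y0=np.radians(-5.4); T0=tilt(Y0,0); AX=-T0[:,2]
def at(h,dx=0,dy=0): return MOUTH+AX*h+T0[:,0]*dx+T0[:,1]*dy
E
python3 - <<'E'
from h import *
from plant import robot,kin,optics
def st(l):
    s=robot.get_state(); p,R=tool_of(s); e=T0.T@(p-MOUTH); print(l,round(s["time_s"],2),"loc mm",(e*1000).round(1),"F",(T0.T@s["ft_force"]).round(1),"w",s["gripper_width"])
dy=-.001
robot.movep(at(.07,0,dy),q(T0)); st("above")
r=robot.move_linear(at(.022,0,dy),v=0.06,max_force=8); st(r)
d=optics.snapshot("wrist"); cv2.imwrite("pics/w3.png",d["pixels"][:,:,::-1])
E
```

```text
above 6.17 loc mm [ -0.3  -0.2 -69.9] F [0.1 0.4 1. ] w 0.04975684932103693
False 7.12 loc mm [  0.2  -0.3 -22.4] F [-0.4 -1.4  1.2] w 0.0499473579289646
```

View pics/w3.png

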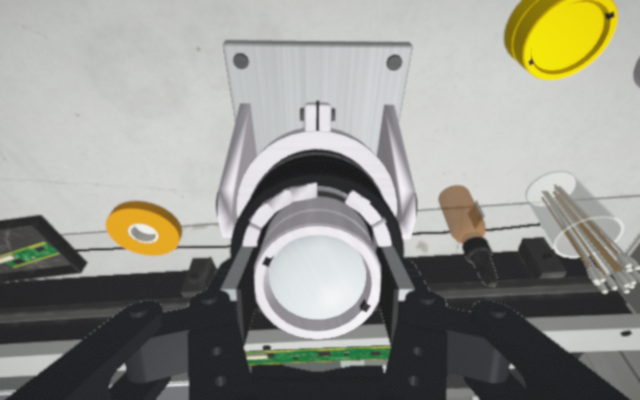

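```bash
cat >> h.py <<'E'
def st(l):
    from plant import robot
    s=robot.get_state(); p,R=tool_of(s); e=T0.T@(p-MOUTH); print(l,round(s["time_s"],2),"loc mm",(e*1000).round(1),"world",p.round(4),"F",(T0.T@s["ft_force"]).round(1),"w",s["gripper_width"].round(4))
E
python3 - <<'E'
from h import *
from plant import robot,kin,optics
robot.set_gripper(0.085); st("open")
robot.move_linear(at(.11,0,.02),v=0.25); st("up")
d=optics.snapshot("wrist"); pickle.dump(d,open("wrist4.pkl","wb")); cv2.imwrite("pics/w4.png",d["pixels"][:,:,::-1])
P=pts(d); L=(P-MOUTH)@T0; k=np.hypot(L[...,0],L[...,1])<.018; print("depth in bore mm",np.percentile(L[k][:,2]*1000,[5,25,50,75,95]))
E
```

```text
Traceback (most recent call last):
  File "h.py", line 29, in st
    s=robot.get_state(); p,R=tool_of(s); e=T0.T@(p-MOUTH); print(l,round(s["time_s"],2),"loc mm",(e*1000).round(1),"world",p.round(4),"F",(T0.T@s["ft_force"]).round(1),"w",s["gripper_width"].round(4))
                                                                                                                                                                            ^^^^^^^^^^^^^^^^^^^^^^^^
AttributeError: 'float' object has no attribute 'round'
```

```bash
sed -i 's/s\["gripper_width"\].round(4)/round(s["gripper_width"],4)/' h.py
python3 - <<'E'
from h import *
from plant import robot,kin,optics
st("open")
robot.move_linear(at(.11,0,.02),v=0.25); st("up")
d=optics.snapshot("wrist"); pickle.dump(d,open("wrist4.pkl","wb")); cv2.imwrite("pics/w4.png",d["pixels"][:,:,::-1])
P=pts(d); L=(P-MOUTH)@T0; k=np.hypot(L[...,0],L[...,1])<.018; print("depth in bore mm",np.percentile(L[k][:,2]*1000,[5,25,50,75,95]))
E
```

```text
open 7.62 loc mm [  0.1  -0.7 -22.2] world [0.4992 0.0825 0.1799] F [0.5 0.2 0.5] w 0.0851
up 8.12 loc mm [   0.    20.4 -110.6] world [0.4811 0.0842 0.269 ] F [ 0.7 -0.4  0.1] w 0.0852
depth in bore mm [-176.93043591 -174.61015879 -171.54778216 -166.00204997   46.57984645]
```

View pics/w4.png

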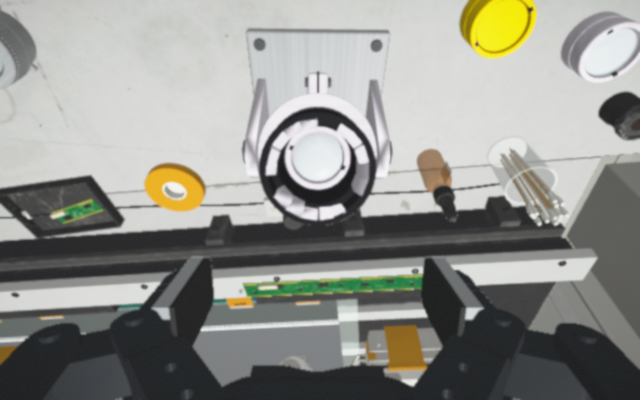

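Run:
```python
from h import *
from plant import robot,kin,optics
d=pickle.load(open("wrist4.pkl","rb"))
P=pts(d); L=(P-MOUTH)@T0; k=(np.hypot(L[...,0],L[...,1])<.022)&(abs(L[...,2])<.12); print("depth in bore mm",np.percentile(L[k][:,2]*1000,[5,25,50,75,95]),k.sum())
# filter cell grasp candidates: view pose above filter
f=np.array([0.50,0.338])
robot.movep([0.50,0.28,0.24],q(down(np.pi))); st("view")
d=optics.snapshot("wrist"); pickle.dump(d,open("wrist5.pkl","wb")); cv2.imwrite("pics/w5.png",d["pixels"][:,:,::-1])
```

```text
depth in bore mm [43.31504828 44.5664125  45.67581378 47.31408288 49.10906118] 2388
view 9.36 loc mm [195.9   8.  -83.4] world [0.4998 0.2792 0.2391] F [-0.5 -0.8 -0. ] w 0.085
```

View pics/w5.png

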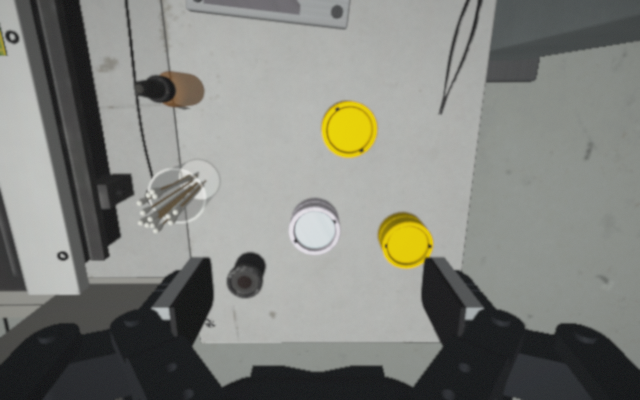

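Run:
```python
from h import *
from plant import robot,kin,optics
d=pickle.load(open("wrist5.pkl","rb"))
g=cv2.cvtColor(d["pixels"],cv2.COLOR_RGB2GRAY)
P=pts(d); u0,v0,u1,v1=280,190,350,265
m=np.zeros(g.shape,np.uint8); m[v0:v1,u0:u1]=((P[v0:v1,u0:u1,2]>.028)&(P[v0:v1,u0:u1,2]<.042))*255
m=cv2.morphologyEx(m,cv2.MORPH_CLOSE,np.ones((7,7)))
cs=max(cv2.findContours(m,0,1)[0],key=cv2.contourArea)
X=np.array([onz(d,*p,.034)[:2] for p in cs[:,0]]).astype(np.float32); e=cv2.fitEllipse(X); print(e)
c=cv2.HoughCircles(g[v0:v1,u0:u1],cv2.HOUGH_GRADIENT,1,50,param1=80,param2=12,minRadius=20,maxRadius=30)[0]
for a in c: print("hough",a,onz(d,a[0]+u0,a[1]+v0,.034))
im=d["pixels"][:,:,::-1].copy(); cv2.drawContours(im,[cs],-1,(0,255,0),1); cv2.circle(im,(int(c[0,0]+u0),int(c[0,1]+v0)),int(c[0,2]),(0,0,255),1)
cv2.imwrite("pics/w5b.png",cv2.resize(im[v0-10:v1+10,u0-10:u1+10],None,fx=6,fy=6))
```

```text
((0.5021505355834961, 0.3384786546230316), (0.050933122634887695, 0.05253877863287926), 2.338608503341675)
hough [32.5 40.5 23.9] [0.50438082 0.33945281 0.034     ]
```

View pics/w5b.png

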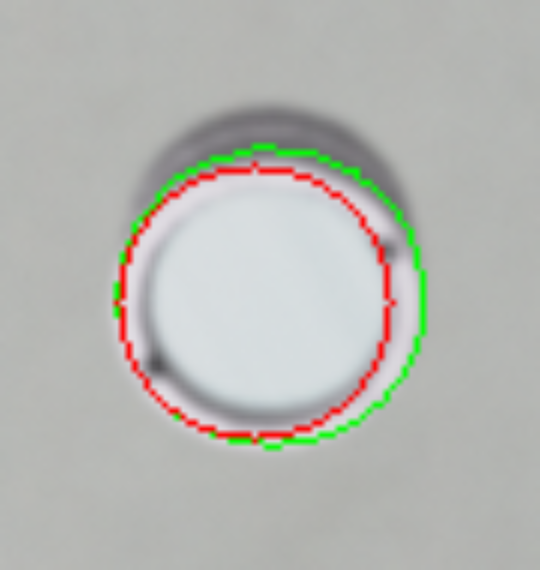

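Run:
```python
from h import *
from plant import robot,kin,optics
c=[0.5021,0.3387]
robot.movep([*c,0.11],q(down(np.pi/2))); st("above")
robot.move_linear([*c,0.038],v=0.15); st("down")
robot.set_gripper(0.045,40); st("grip")
robot.move_linear([*c,0.22],v=0.3); st("lift")
d=optics.snapshot("wrist"); pickle.dump(d,open("wrist6.pkl","wb")); cv2.imwrite("pics/w6.png",d["pixels"][:,:,::-1])
```

```text
above 10.85 loc mm [255.2 -48.9  31.9] world [0.5025 0.3384 0.1105] F [-0.8 -0.3 -1. ] w 0.0849
down 11.48 loc mm [255.8 -79.3  97.2] world [0.5026 0.3391 0.0385] F [ 0.9  0.3 -0.2] w 0.0848
grip 11.91 loc mm [256.  -78.7  96.5] world [0.5029 0.3393 0.0394] F [-1.3  1.8 -5.6] w 0.0493
lift 12.67 loc mm [254.4  -4.5 -66.3] world [0.5012 0.3378 0.2183] F [ 0.3 -1.5  1.6] w 0.0495
```

View pics/w6.png

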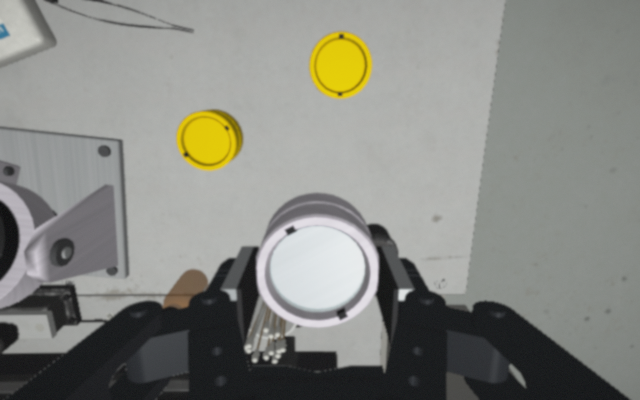

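Run:
```python
from h import *
from plant import robot,kin,optics
dy=-.0005
robot.movep(at(.06,0,dy),q(T0)); st("above")
r=robot.move_linear(at(.0175,0,dy),v=0.05,max_force=7); st(r)
d=optics.snapshot("wrist"); cv2.imwrite("pics/w7.png",d["pixels"][:,:,::-1])
```

```text
above 13.72 loc mm [  1.6   0.3 -60. ] world [0.4844 0.0855 0.2146] F [ 0.4 -0.5  0.9] w 0.0494
False 14.72 loc mm [  0.1  -0.3 -17.7] world [0.5015 0.0823 0.176 ] F [ 0.  -0.2  0.3] w 0.0497
```

View pics/w7.png

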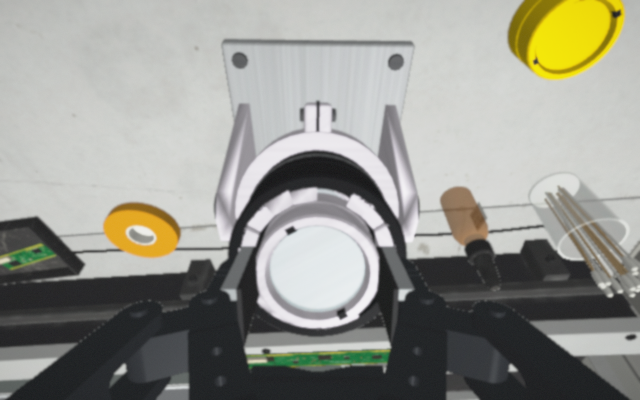

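Run:
```python
from h import *
from plant import robot,kin,optics
r=robot.move_linear(at(.011,0,-.0005),v=0.04,max_force=6); st(r)
robot.set_gripper(0.085); st("open")
robot.move_linear(at(.11,0,.02),v=0.3); st("up")
d=optics.snapshot("wrist"); pickle.dump(d,open("wrist8.pkl","wb")); cv2.imwrite("pics/w8.png",d["pixels"][:,:,::-1])
P=pts(d); L=(P-MOUTH)@T0; k=(np.hypot(L[...,0],L[...,1])<.022)&(abs(L[...,2])<.12); print("depth in bore mm",np.percentile(L[k][:,2]*1000,[5,25,50,75,95]),k.sum())
```

```text
True 14.97 loc mm [  0.4   0.5 -14. ] world [0.5038 0.0824 0.173 ] F [-0.9 -0.4 -8.6] w 0.0496
open 15.43 loc mm [ -0.2  -1.  -12.9] world [0.5028 0.0819 0.1714] F [-0.3 -0.2 -0.8] w 0.0849
up 15.91 loc mm [ 1.000e-01  2.070e+01 -1.109e+02] world [0.4812 0.0843 0.2693] F [ 0.2 -0.8  0.3] w 0.0854
depth in bore mm [ 9.68242361 12.17512676 12.76872963 13.26821638 14.10885317] 3026
```

View pics/w8.png

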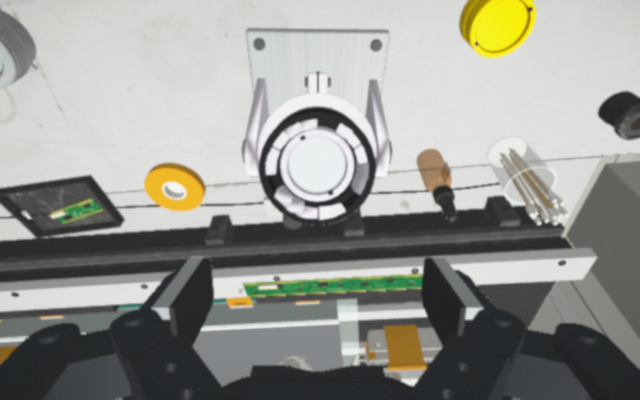

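Run:
```python
from h import *
from plant import robot,kin,optics
ring=np.array([0.4488,-0.2067,0.012])
best=None
for yaw in (0,45,-45,90,-90):
    R=down(np.radians(yaw))@Rn.from_euler('x',-30,degrees=True).as_matrix()
    oa=R@np.array([0,.2842,.9588]); cam=ring-.26*oa; p=cam-R@np.array([0,-.0724,-.1256])
    j=kin.inverse_kinematics(p,q(R)); print(yaw,p.round(3),j)
    if j is not None and best is None: best=(p,R)
robot.movep(best[0],q(best[1])); st("view")
d=optics.snapshot("wrist"); pickle.dump(d,open("wrist9.pkl","wb")); cv2.imwrite("pics/w9.png",d["pixels"][:,:,::-1])
print(proj(d,ring))
u,v=proj(d,ring)[0].astype(int); cv2.imwrite("pics/w9b.png",cv2.resize(d["pixels"][max(0,v-75):v+75,u-80:u+80,::-1],None,fx=4,fy=4,interpolation=cv2.INTER_CUBIC))
```

```text
0 [ 0.449 -0.144  0.118] [ 0.18368856  0.28379763 -0.35874789  2.16270065  0.77143041  0.97288782
 -0.69833556]
45 [ 0.404 -0.162  0.118] None
-45 [ 0.493 -0.162  0.118] [ 0.2487587   0.51762274 -0.31300608  1.79189656  0.51045276  1.31267838
 -1.09088369]
90 [ 0.386 -0.207  0.118] None
-90 [ 0.512 -0.207  0.118] [ 0.37928881  0.65100121 -0.20899724  1.54349363  0.21581168  1.48368319
 -1.46875235]
view 17.43 loc mm [-229.4  -53.1   21.6] world [ 0.4488 -0.1432  0.1181] F [-0.5  0.9  0.2] w 0.0848
[[316.70215855 196.97093268]]
```

View pics/w9b.png

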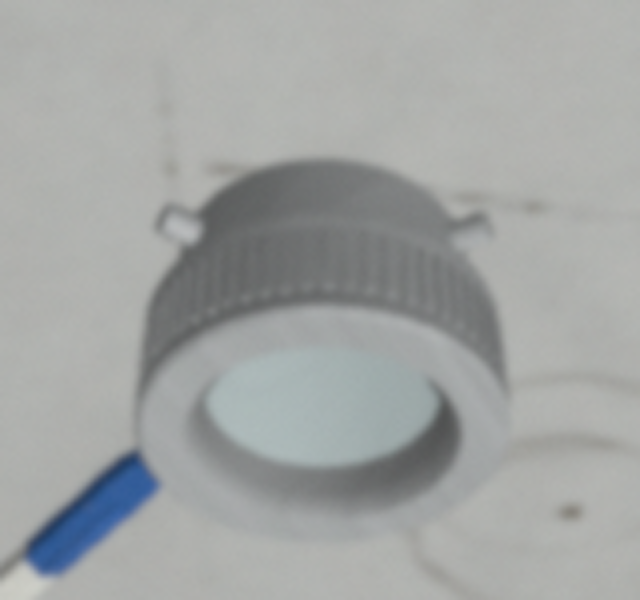

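Run:
```python
from h import *
d=pickle.load(open("wrist9.pkl","rb"))
X=[onz(d,236+u/4,121+v/4,.006) for u,v in [(163,224),(488,228)]]
for c in [(0.4488,-0.2067),(0.4488,-0.2077)]:
  for x in X:
    e=x[:2]-np.array(c); print(x.round(4),np.degrees(np.arctan2(e[1],e[0])),np.hypot(*e))
# ring top check
print([onz(d,236+u/4,121+v/4,.042).round(4) for u,v in [(137,425),(512,425),(325,302),(325,540)]])
```

```text
[ 0.4203 -0.1924  0.006 ] 153.29854027738583 0.031930353669637895
[ 0.4783 -0.1933  0.006 ] 24.476948238418224 0.03245796366357249
[ 0.4203 -0.1924  0.006 ] 151.71814331404286 0.032392017041644426
[ 0.4783 -0.1933  0.006 ] 26.06287900255357 0.032884887614748504
[array([ 0.4178, -0.2045,  0.042 ]), array([ 0.4804, -0.2044,  0.042 ]), array([ 0.4491, -0.1746,  0.042 ]), array([ 0.4492, -0.2384,  0.042 ])]
```

Run:
```python
from h import *
from plant import robot,kin,optics
c=[0.449,-0.2072]
robot.movep([*c,0.085],q(down(np.pi/2))); st("above")
robot.move_linear([*c,0.037],v=0.12,max_force=10); st("down")
robot.set_gripper(0.055,25); st("grip1")
robot.set_gripper(0.085); st("open")
robot.move_linear([*c,0.08],v=0.25)
robot.movep([*c,0.08],q(down(0))); st("rot")
d=optics.snapshot("wrist"); pickle.dump(d,open("wrist10.pkl","wb")); cv2.imwrite("pics/w10.png",d["pixels"][:,:,::-1])
```

```text
above 19.52 loc mm [-292.8  -61.4   54.2] world [ 0.4491 -0.2069  0.0851] F [-0.1 -0.3 -0.3] w 0.0855
down 20.07 loc mm [-292.9  -81.5   97.8] world [ 0.4492 -0.207   0.037 ] F [-0.5  0.3 -0. ] w 0.0849
grip1 20.39 loc mm [-293.3  -80.5   97.3] world [ 0.4499 -0.2075  0.0379] F [ 0.4  1.2 -3.8] w 0.0632
open 20.75 loc mm [-293.1  -81.9   97.7] world [ 0.4488 -0.2072  0.0369] F [ 0.3 -0.6  0.5] w 0.0849
rot 22.35 loc mm [-292.9  -64.3   59.1] world [ 0.4485 -0.207   0.0794] F [-0.2 -0.   0.5] w 0.0849
```

View pics/w10.png

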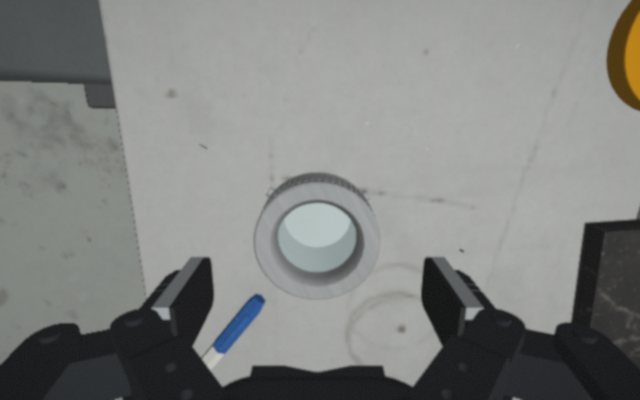

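Run:
```python
from h import *
from plant import robot,kin,optics
c=[0.449,-0.2072]
robot.move_linear([*c,0.037],v=0.12,max_force=10)
robot.set_gripper(0.055,90); st("grip"); s=robot.get_state(); zt=s["tcp_pos"][2]; print("underside in tool z",zt)
robot.move_linear([*c,0.20],v=0.3); st("lift")
w=np.radians(-48.5); R=tilt(Y0,w)
print(kin.inverse_kinematics(at(zt+.02),q(R)))
robot.movep(at(zt+.02),q(R)); st("above")
d=optics.snapshot("wrist"); pickle.dump(d,open("wrist11.pkl","wb")); cv2.imwrite("pics/w11.png",d["pixels"][:,:,::-1])
r=robot.move_linear(at(zt-.012),v=0.04,max_force=5); st(r); e=T0.T@(robot.get_state()["tcp_pos"]-MOUTH); print("underside depth", (e[2]+zt)*1000)
d=optics.snapshot("wrist"); pickle.dump(d,open("wrist12.pkl","wb")); cv2.imwrite("pics/w12.png",d["pixels"][:,:,::-1])
```

```text
grip 23.26 loc mm [-293.4  -80.1   96.8] world [ 0.4501 -0.2076  0.0385] F [-0.   1.8 -5. ] w 0.0611
underside in tool z 0.03850159492472379
lift 23.95 loc mm [-292.9  -14.3  -49.5] world [ 0.4479 -0.2069  0.1989] F [ 0.7 -2.1  1.2] w 0.0607
[ 0.18016585 -0.04891916 -0.54589186  2.22891855  0.30376923  0.58166222
  1.72966649]
above 25.23 loc mm [ -1.   -0.8 -57.6] world [0.4842 0.0828 0.2119] F [ 0.2 -0.1  1.3] w 0.0612
True 26.12 loc mm [ -0.3  -0.5 -26. ] world [0.4977 0.0822 0.1835] F [-0.5  0.  -4.6] w 0.0614
underside depth 12.477088772063702
```

View pics/w11.png

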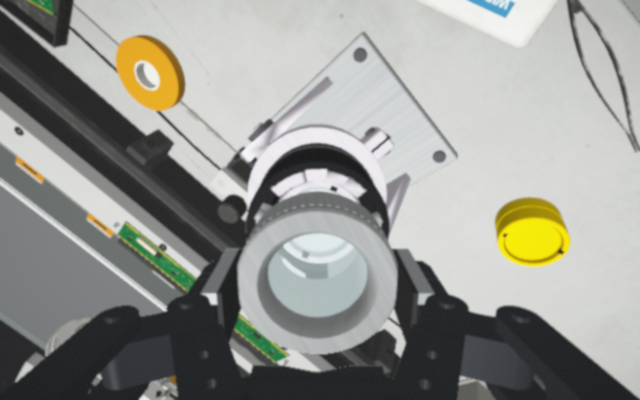

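View pics/w12.png

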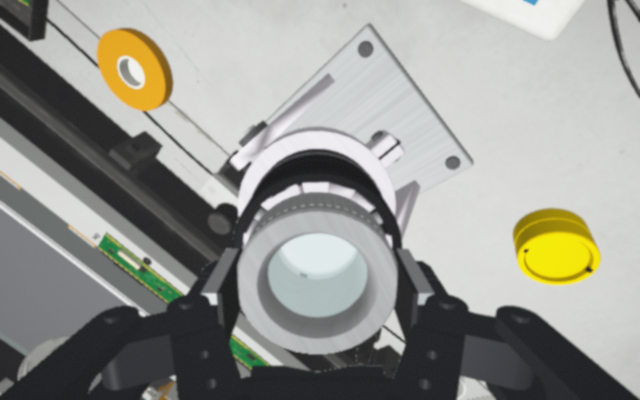

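Run:
```python
from h import *
from plant import robot,kin,optics
zt=.0385
for h in (.026,.023,.021,.0195):
    r=robot.move_linear(at(h),v=0.04,max_force=12); s=robot.get_state(); e=T0.T@(s["tcp_pos"]-MOUTH)
    print(h,r,"t",s["time_s"],"loc",(e*1000).round(2),"F",(T0.T@s["ft_force"]).round(2),"M",(T0.T@s["wrist_torque"]).round(2),"j7",s["qpos"][6])
```

```text
0.026 False t 26.4167 loc [  0.06   0.15 -26.11] F [-0.82 -1.24 -3.99] M [ 0.43 -0.12 -0.  ] j7 1.6257385270823246
0.023 False t 26.6667 loc [  0.07   0.23 -23.08] F [-0.48 -0.46 -6.64] M [ 0.44 -0.17 -0.  ] j7 1.6150645287282417
0.021 False t 26.9167 loc [  0.09   0.3  -21.2 ] F [-1.2  -0.06 -9.38] M [ 0.51 -0.24 -0.  ] j7 1.6078751495619972
0.0195 False t 27.1667 loc [  0.25   0.41 -20.34] F [ -1.06  -1.95 -16.17] M [ 0.89 -0.33  0.03] j7 1.6023564075317283
```

Run:
```python
from h import *
from plant import robot,kin,optics
robot.move_linear(at(.0203),v=0.04)
w0=-48.5
def rep(l):
    s=robot.get_state(); e=T0.T@(s["tcp_pos"]-MOUTH); R=tool_of(s)[1]; L=T0.T@R
    print(l,"t",round(s["time_s"],2),"loc",(e*1000).round(2),"tw",np.degrees(np.arctan2(L[1,0],L[0,0])).round(1),"F",(T0.T@s["ft_force"]).round(2),"M",(T0.T@s["wrist_torque"]).round(2),"j7",round(s["qpos"][6],3))
rep("start")
for k in (8,16,24):
    r=robot.move_linear(at(.0203),q(tilt(Y0,np.radians(w0+k))),v=0.05,max_force=15); rep((k,r))
```

```text
start t 27.42 loc [  0.22   0.45 -20.73] tw -48.5 F [-0.86 -1.11 -8.3 ] M [ 0.51 -0.22 -0.01] j7 1.605
(8, False) t 27.71 loc [  0.48   0.59 -20.72] tw -40.5 F [ 0.73 -0.27 -8.12] M [ 0.53 -0.08  0.01] j7 1.463
(16, False) t 28.0 loc [  0.52   0.61 -20.73] tw -32.5 F [-0.38  0.24 -7.75] M [ 0.55 -0.13  0.03] j7 1.324
(24, False) t 28.29 loc [  0.54   0.62 -20.73] tw -24.5 F [-0.79 -0.37 -8.4 ] M [ 0.51 -0.04  0.03] j7 1.185
```

Run:
```python
from h import *
from plant import robot,kin,optics
w0=-48.5
def rep(l):
    s=robot.get_state(); e=T0.T@(s["tcp_pos"]-MOUTH); R=tool_of(s)[1]; L=T0.T@R
    print(l,"t",round(s["time_s"],2),"loc",(e*1000).round(2),"tw",np.degrees(np.arctan2(L[1,0],L[0,0])).round(1),"F",(T0.T@s["ft_force"]).round(2),"M",(T0.T@s["wrist_torque"]).round(2),"j7",round(s["qpos"][6],3)); return (T0.T@s["wrist_torque"])[2]
for k in (32,38,44,48,52,56,60,64,68):
    r=robot.move_linear(at(.0203),q(tilt(Y0,np.radians(w0+k))),v=0.05,max_force=15); M=rep((k,r))
    if abs(M)>.35: break
```

```text
(32, False) t 28.58 loc [  0.53   0.62 -20.74] tw -16.5 F [ 0.28  0.06 -8.52] M [ 0.55 -0.09  0.01] j7 1.046
(38, False) t 28.84 loc [  0.52   0.62 -20.74] tw -10.5 F [ 0.04 -0.97 -8.82] M [ 0.51 -0.08 -0.02] j7 0.941
(44, False) t 29.1 loc [  0.5    0.64 -20.75] tw -4.5 F [ 0.5   0.22 -8.65] M [ 0.59 -0.18  0.03] j7 0.837
(48, False) t 29.35 loc [  0.53   0.65 -20.75] tw -0.5 F [ 0.39 -0.27 -8.33] M [ 0.58 -0.13  0.05] j7 0.767
(52, False) t 29.6 loc [  0.53   0.63 -20.75] tw 3.5 F [ 0.09 -1.44 -8.71] M [ 0.58 -0.13  0.03] j7 0.698
(56, False) t 29.85 loc [  0.52   0.65 -20.74] tw 7.5 F [ 0.23  0.14 -8.76] M [ 0.61 -0.17  0.02] j7 0.628
(60, False) t 30.1 loc [  0.42   0.33 -20.69] tw 11.5 F [ 0.63 -0.79 -8.14] M [ 0.71 -0.15  0.  ] j7 0.559
(64, False) t 30.35 loc [  0.08   0.91 -20.76] tw 15.5 F [-1.98 -0.   -8.96] M [ 0.26 -0.32  0.04] j7 0.489
(68, False) t 30.6 loc [ -0.36   1.9  -20.95] tw 19.5 F [-2.64  0.48 -7.34] M [-0.11 -0.6  -0.03] j7 0.42
```

Run:
```python
from h import *
from plant import robot,kin,optics
w0=-48.5
def rep(l):
    s=robot.get_state(); e=T0.T@(s["tcp_pos"]-MOUTH); R=tool_of(s)[1]; L=T0.T@R
    print(l,"t",round(s["time_s"],2),"loc",(e*1000).round(2),"tw",np.degrees(np.arctan2(L[1,0],L[0,0])).round(1),"F",(T0.T@s["ft_force"]).round(2),"M",(T0.T@s["wrist_torque"]).round(2)); return (T0.T@s["wrist_torque"])[2]
R=q(tilt(Y0,np.radians(w0+62)))
robot.move_linear(at(.0203),R,v=0.05); rep(62)
for h in (.0218,.023,.024,.025,.026):
    r=robot.move_linear(at(h),v=0.04,max_force=15); rep((h,r))
    if robot.get_state()["ft_force"]@AX<-6: break
```

```text
62 t 30.86 loc [  0.12   1.39 -20.87] tw 13.5 F [-1.53  0.08 -7.86] M [ 0.15 -0.31 -0.04]
(0.0218, False) t 31.11 loc [  0.21   1.69 -22.36] tw 13.5 F [-1.24  1.07 -5.41] M [-0.06 -0.3   0.05]
(0.023, False) t 31.36 loc [  0.22   2.02 -23.61] tw 13.6 F [-1.12  2.42 -5.21] M [-0.39 -0.32  0.2 ]
(0.024, False) t 31.61 loc [  0.23   1.8  -24.17] tw 13.6 F [-1.38  5.4   1.22] M [-0.98 -0.08  0.32]
(0.025, False) t 31.86 loc [  0.21   1.71 -24.5 ] tw 13.6 F [ 0.16  7.71 12.39] M [-1.52  0.    0.31]
```

Run:
```python
from h import *
from plant import robot,kin,optics
robot.move_linear(at(.0236),v=0.04); st("relax")
robot.set_gripper(0.085); st("open")
robot.move_linear(at(.13),v=0.25); st("up")
R=T0
robot.movep(at(.13,0,.035),q(R)); st("view")
d=optics.snapshot("wrist"); pickle.dump(d,open("wrist13.pkl","wb")); cv2.imwrite("pics/w13.png",d["pixels"][:,:,::-1])
P=pts(d); L=(P-MOUTH)@T0; r=np.hypot(L[...,0],L[...,1]); k=(r<.036)&(L[...,2]<-.02)&(L[...,2]>-.04)
Q=L[k]; A=np.c_[Q[:,:2],np.ones(len(Q))]; w=np.ones(len(Q),bool)
for _ in range(8):
    c=np.linalg.lstsq(A[w],Q[w,2],rcond=None)[0]; res=Q[:,2]-A@c; w=abs(res)<.0015
print("top plane tilt deg",np.degrees(c[:2]),"height",c[2],w.sum(), Q[w].min(0),Q[w].max(0))
for n in ("scene","side"):
    d=optics.snapshot(n); cv2.imwrite(f"pics/{n}13.png",d["pixels"][:,:,::-1])
```

```text
relax 32.11 loc mm [  0.3   1.7 -24. ] world [0.5007 0.0826 0.1826] F [-1.5  6.7 -1. ] w 0.0609
open 32.48 loc mm [ -0.1  -1.5 -23.2] world [0.4981 0.0824 0.1805] F [ 0.7 -1.1  0.7] w 0.0848
up 33.05 loc mm [-1.0e-01 -4.0e-01 -1.3e+02] world [0.4541 0.0866 0.2777] F [ 0.3 -0.4  0.7] w 0.0852
view 33.39 loc mm [  -0.4   33.7 -128.2] world [0.4857 0.0834 0.2905] F [ 0.6 -0.8  0.1] w 0.0849
top plane tilt deg [0.22870594 0.02036446] height -0.028097495625280106 3805 [-0.03073974 -0.03246724 -0.02967982] [ 0.03240421  0.03053528 -0.02652799]
```

View pics/w13.png

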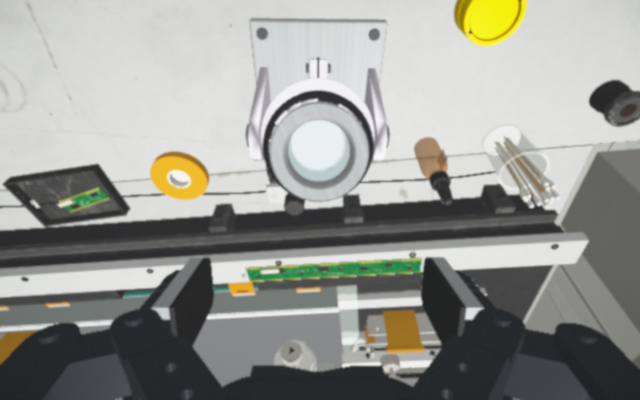

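View pics/side13.png

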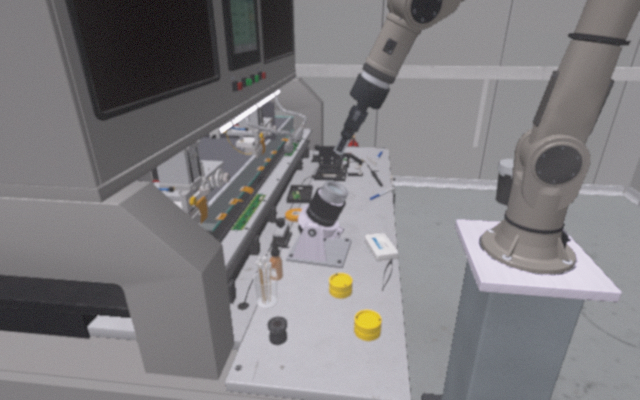

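The ring's top sits 28.1 mm above the mouth, so its underside is 13.9 mm deep. The locked value is 14 mm. It is level to 0.3° with nothing touching it, and both bystanders are upright, so I'm handing in.

Run:
```python
from plant import robot
print(robot.hand_in(), robot.get_state()["time_s"])
```

```text
the job is handed in; nothing more can be done
the job is handed in; nothing more can be done
```

The optics are assembled and the job is handed in: lens cell, filter cell and retaining ring are in the tube, and the ring holds the stack by itself. It took about 33.5 s on the robot's clock.

- **Lens cell:** I lowered it about 34 mm along the tube axis and let it slide home. Its top then read about 43–44 mm below the mouth, against 43.5 expected.
- **Filter cell:** I took the white one, glass up. Its top edge read 9.7 mm deep, against 9.5 expected.
- **Ring:** I read the slot and pin angles from the wrist pictures. The pins went into the slots on the first push, so no search was needed. I pushed down and turned clockwise about 68°, to what I took to be the stop.
- **Lock test:** Pulling up, the ring rose about 3.5 mm and then held against a 12 N pull.
- **After release:** The underside sat 13.9 mm below the mouth, against 14 expected. It was level to 0.3°, with the gripper clear.
- **Bystanders:** The dropper bottle and swab cup stood upright in the last pictures.

Two readings were less clean. While pushing, the hand's position put the ring 1–2 mm deeper than the camera depth did. Near the end of the turn the ring moved about 1–2 mm sideways in the grip with almost no twisting moment, so I did not feel the stop clearly. The pull test and the final height both say it is locked.

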